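Put bottles, jar and box back into their bench holders

ROBOT

A 6-joint arm with a two-finger parallel gripper is mounted at the origin on a cart in front of the work surface, level with it; the furniture and walls round the work are solid. World frame = base frame: x ahead of the robot, y to its left, z up, the work surface at z = 0. Lengths are in m, angles in degrees, forces in N, time in s.
With the tool pointing down it reaches from about 0.25 to 0.725 m from the base axis. Payload 9.7 kg.
Tool frame: the origin (TCP) lies between the finger pads; the fingertips stand 17 mm ahead of it and the grasp point (between the pads) lies 2 mm behind it; z points along the fingers, y is the direction in which the jaws open and shut (so a half turn about z gives the same grasp; the last joint's range is limited). The gripper opens to 85 mm and grips with 20 to 120 N. Pads are 22 mm wide; open, the fingers measure 114 mm over their backs; the gripper's body (76 mm by 85 mm) begins 54 mm behind the grasp point. The pads swing forward as they close: fully open they stand 13 mm farther back than shut.
Start: joints at [0, 4.979, 10.078, 95.1, 0, 90], TCP at [0.55, -0, 0.248] pointing down, gripper open.
Joint ranges: [-179.16, 179.16], [-48.56, 103.87], [-65.8, 70.77], [-126.05, 130.52], [-82.76, 87.17], [-180, 180]. Speed limits (degrees/s): [127.2, 127.2, 147.25, 180, 180, 180].

INTERFACE

Orientations are given as [roll, pitch, yaw] about the fixed x, y, z axes, in that order (R = Rz(yaw) Ry(pitch) Rx(roll)).
In Python, from workcell import monitor, cams, order gives the robot as it stands. The module is installed in compiled form; this text tells all that it offers.
- The arm moves only by the shell command python3 -m handwheel 'ROWS' [OPENING] [FORCE]. ROWS is JSON, a list of rows, each a list of 6 numbers: the shift along the tool's x, y, z in m, then the turn, a rotation vector about the tool's x, y, z in degrees. In form: [[tx, ty, tz, wx, wy, wz], ...]. A call has exactly 8 rows; each row shifts and turns the commanded pose from where the row before left it, along the tool's axes as they then stand; what a row does not reach is not made up. A row lasts 1/12 s, in which the tool goes at most 41.7 mm and 7.16 degrees, less where a joint would pass 70% of its speed; a pose out of reach is approached as far as the arm can. A call is refused whole if a number of a shift passes 0.0417 or a number of a turn 7.16, either way. A call with a gripper value outside its range is refused whole. OPENING is the opening, from -1 (shut) to 1 (fully open), set as the call begins (- or left out, the last holds). The fingers move at their own pace and stop on an object; FORCE is the grip in N (left out, the last holds). Time passes only in rows, so rows that do not move let the fingers close, or fill a call up. It gives the time, the measured TCP pose, the force and the opening at its end, in the units of the state.
- monitor.get_obs(): the state, without advancing time (a new reading comes with each control period).
- cams.camera(name): name is "scene" or "side" or "wrist"; returns a dict with "img" (480x640x3 uint8, red, green, blue), "depth" (480x640 float32, m along the optical axis (not along the pixel's ray), 0 where there is no reading), "fx", "fy", "cx", "cy" (pixels), "rvec" (rotation vector, rad) and "tvec" (3), from world to camera coordinates, as OpenCV has them; the wrist camera has in their place "tool_from_camera" (4x4, takes a point from camera to tool coordinates, whose origin is the TCP and whose axes are the flange's). Camera axes: x right, y down, z forward; pixel columns grow to the right and rows downward; lengths in m; the calibration is good to about 2 mm. A picture is of the moment at which its call begins: read the wrist's pose just before it.
- order.job_done(): hands the job in, once; it reports no verdict.
The state is a dict: "time": time; "q": joint angles; "qd": joint speeds; "joint_efforts": joint torques, N m; "ee_pos": TCP position; "tcp_rot": TCP orientation; "wrist_force": force on the tool from outside, world axes, zero at the start; "torque": the same for the moment, N m; "opening": finger opening in m.
Only numpy, scipy, OpenCV 4.12 (cv2) and the standard library are available. Lean on these libraries where they do the work, as an engineer would, in place of code of your own. Each camera call takes 0.05 s, during which the arm holds its last target. There are 200 camera calls.

TASK

Before the centrifuge is run, put the yellow-lidded jar, the white bottle, the small brown bottle and the square cover-slip box each into the low bench holder that matches it in shape and size, the square box lined up with the sides of its holder. Set each one upright and flat on the floor of its holder without tipping anything over, leave the roll of tape where it is, and let go of everything.

Things in the scene. Friction and masses are not known exactly. Their poses are not given: they have to be found in the camera images.
- jar: Wide low white jar with a yellow screw lid, 60 mm in diameter (body 58) and 62 mm tall; loose, upright. The widest of the three round containers. Origin at the centre of its underside, z up. Grasp round the body or lid, between 20 and 55 mm up. All nine listed things stand mixed up, neighbours 85 to 95 mm apart centre to centre, so open the fingers only some 25 mm wider than a thing.
- white_bottle: White bottle with a white screw cap, 44 mm in diameter, 84 mm tall (straight body to 60 mm up); loose, upright. The tallest of the things to be moved. Origin at the centre of its underside, z up. Grasp round the body, 20 to 50 mm up.
- small_bottle: Small brown bottle with a black cap, 24 mm in diameter, 58 mm tall (straight body to 44 mm up); loose, upright. Origin at the centre of its underside, z up. Grasp round the body, 15 to 40 mm up.
- slip_box: Small square box of cover slips, white with a blue top, 32 x 32 mm (30 x 30 below 13 mm), 22 mm tall; loose, lid fixed. Origin at the centre of its underside, x and y along its sides, z up. Grasp across two opposite sides with the fingertips at least 7 mm above its underside, so that they stay above the holder's rim when it is set down.
- large_round_holder: Large round low aluminium holder, standing fixed on the worktop, with a black rubber floor; 84 mm in diameter outside, its recess 76 mm across and 4 mm deep (recess floor 4 mm above the worktop, rim top 8 mm above it, wall 4 mm). It takes the jar. Origin at the centre of its underside, on the worktop; z up.
- medium_round_holder: Medium round low aluminium holder, standing fixed on the worktop, with a black rubber floor; 68 mm in diameter outside, its recess 60 mm across and 4 mm deep (recess floor 4 mm above the worktop, rim top 8 mm above it, wall 4 mm). It takes the white bottle. Origin at the centre of its underside, on the worktop; z up.
- small_round_holder: Small round low aluminium holder, standing fixed on the worktop, with a black rubber floor; 48 mm in diameter outside, its recess 40 mm across and 4 mm deep (recess floor 4 mm above the worktop, rim top 8 mm above it, wall 4 mm). It takes the small brown bottle. Origin at the centre of its underside, on the worktop; z up.
- square_holder: Square low aluminium holder, standing fixed on the worktop, with a black rubber floor; 56 x 56 mm outside, its recess 48 x 48 mm and 4 mm deep (recess floor 4 mm above the worktop, rim top 8 mm above it, wall 4 mm). It takes the square box, its sides along the holder's sides (any of the four ways round). Origin at the centre of its underside, on the worktop; z up. x and y along its sides.
- tape_roll: Bystander: beige roll of tape lying flat, 54 mm in diameter, 19 mm tall, loose; it stays where it is. Origin at the centre of its underside. The nine listed things stand to the right of the bench centrifuge, which is solid, 0.25 m tall below its raised lid, at x > 0.47 m and y > -0.15 m; nothing else near them is taller than 84 mm.
Not all that is in view belongs to the job. What is shaped like the jar but blue is not meant.

How it is judged (in metres and radians):
At the end, for the whole second after the job is handed in: Each of the four is in its matching holder: within 12 mm of its centre, underside on the recess floor (2 to 6 mm above the holder's underside), within 0.06 rad of upright, at rest, released; the box square to its holder within 0.3 rad; the tape within 25 mm of its start (horizontal distance between jar and large_round_holder below 0.012 m and z of jar in the frame of large_round_holder between 0.002 and 0.006 m and angle between each of jar, white_bottle, small_bottle, slip_box's own z axis and vertical below 0.06 rad and linear speed of each of jar, white_bottle, small_bottle, slip_box below 0.02 m/s and horizontal distance between white_bottle and medium_round_holder below 0.012 m and z of white_bottle in the frame of medium_round_holder between 0.002 and 0.006 m and horizontal distance between small_bottle and small_round_holder below 0.012 m and z of small_bottle in the frame of small_round_holder between 0.002 and 0.006 m and horizontal distance between slip_box and square_holder below 0.012 m and z of slip_box in the frame of square_holder between 0.002 and 0.006 m and (angle between the x axis of slip_box and the x axis of square_holder, either way round below 0.3 rad or angle between the x axis of slip_box and the y axis of square_holder, either way round below 0.3 rad) and distance of tape_roll from where it was at the start of the episode below 0.025 m); the robot touches nothing.
It fails at once if one of the containers or the box is tipped over (angle between any of jar, white_bottle, small_bottle, slip_box's own z axis and vertical above 0.7 rad).
It fails at once if the roll of tape is pushed aside (distance of tape_roll from where it was at the start of the episode above 0.025 m).
It also fails if it takes over 109 s, if anything falls off the work surface, if the arm or the gripper's body presses on something with over 40 N, if the wrist force passes 120 N, or if a joint passes its speed limit or range.

## Working session

There is one attempt and no reset: what is moved stays moved. The work goes in short steps, Python scripts to look and compute and a shell command to move; the robot and the scene stay as the last step left them, time stands still between calls to the robot, and variables do not carry over. Pictures are saved under pics/ and viewed, about 12 in all and at most 16, crops included, and the job is handed in when it is done.

```bash
mkdir -p pics; cat > h.py <<'E'
import numpy as np, cv2
from workcell import monitor, cams, order
from scipy.spatial.transform import Rotation as R
def shot(n):
    o=monitor.get_obs(); c=cams.camera(n)
    K=np.array([[c['fx'],0,c['cx']],[0,c['fy'],c['cy']],[0,0,1]])
    if n=='wrist':
        T=np.eye(4); T[:3,:3]=R.from_euler('xyz',o['tcp_rot'],degrees=True).as_matrix(); T[:3,3]=o['ee_pos']
        W=T@np.array(c['tool_from_camera'])
    else:
        M=np.eye(4); M[:3,:3]=cv2.Rodrigues(np.array(c['rvec'],float))[0]; M[:3,3]=np.ravel(c['tvec']); W=np.linalg.inv(M)
    return dict(img=c['img'],depth=c['depth'],K=K,W=W)
def save(s,name): cv2.imwrite('pics/'+name,s['img'][:,:,::-1]); np.savez('pics/'+name[:-4],**s)
def load(name): return dict(np.load('pics/'+name+'.npz'))
def ray(s,u,v):
    d=s['W'][:3,:3]@np.linalg.inv(s['K'])@[u,v,1]; return s['W'][:3,3],d
def atz(s,u,v,z):
    o,d=ray(s,u,v); return o+d*(z-o[2])/d[2]
def dep(s,u,v):
    o,d=ray(s,u,v); return o+d*s['depth'][int(v),int(u)]
def cloud(s):
    v,u=np.mgrid[:480,:640]; p=np.stack([u,v,np.ones_like(u)],-1)@np.linalg.inv(s['K']).T*s['depth'][...,None]
    return p@s['W'][:3,:3].T+s['W'][:3,3]
E
python3 - <<'E'
from h import *
for n in ['scene','side','wrist']:
    s=shot(n); save(s,n+'0.png'); print(n,s['W'][:3,3].round(3),s['W'][:3,2].round(2))
o=monitor.get_obs(); print(o)
E
```

```text
scene [-0.073 -0.051  0.531] [ 0.7  -0.41 -0.58]
side [-0.028 -0.29   0.688] [ 0.65 -0.14 -0.75]
wrist [0.551 0.079 0.374] [-0.   -0.31 -0.95]
{'time': 0.15, 'q': array([ 4.86448872e-04,  5.00367555e+00,  1.00469479e+01,  9.50994847e+01,
       -6.53121547e-04,  8.99996987e+01]), 'qd': array([ 0.06280629, -0.13119443,  0.21097226,  0.02367148,  0.04166822,
        0.01599872]), 'joint_efforts': array([-3.04631758e-03, -5.20762289e+01,  4.65044117e+01,  1.38444663e-02,
       -2.16874664e-04, -1.82086734e-05]), 'ee_pos': array([5.49854501e-01, 1.61337411e-06, 2.47766200e-01]), 'tcp_rot': array([-1.79943788e+02,  6.52825604e-04,  9.00007884e+01]), 'wrist_force': array([-0.00560129, -0.72070386,  0.07119091]), 'torque': array([-0.02467248, -0.00412324, -0.02510435]), 'opening': 0.08508844832958752}
```

View pics/scene0.png

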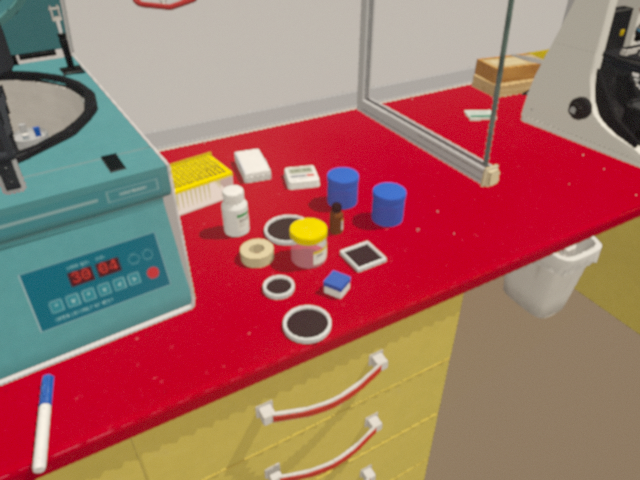

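View pics/side0.png

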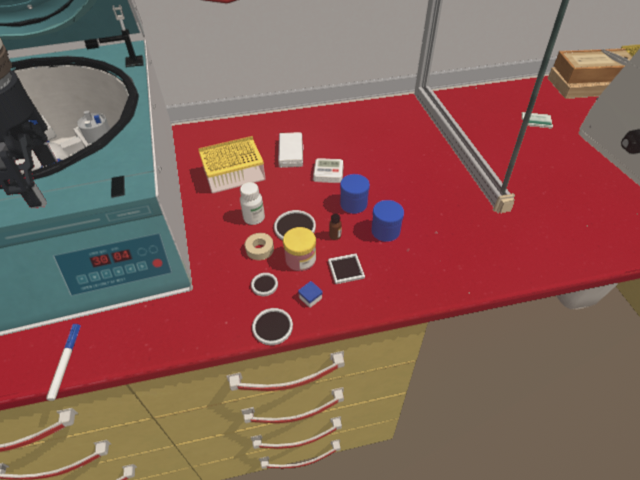

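The scene view (640x480) shows:
- Yellow-lidded jar at (308,243), white bottle at (235,212) and brown bottle at (337,218).
- Blue-topped box at (337,284) and tape at (257,252).
- Round holders at (307,323), (286,229) and (279,287), and a square holder at (363,256).
- Decoys: two blue jars at (343,187) and (388,205), a white box at (252,165) and a white device at (301,177).

Next I'll measure sizes.

```bash
python3 - <<'E'
from h import *
for n in ['scene0','side0']:
    s=load(n); im=s['img'].astype(int); P=cloud(s); r,g,b=im[...,0],im[...,1],im[...,2]
    print(n)
    reg=(P[...,0]>.3)&(P[...,0]<.85)&(P[...,1]<-.1)&(P[...,1]>-.6)&(s['depth']>0)
    m=reg&(~((r>120)&(g<60)&(b<70)))&(P[...,2]>-.01)&(P[...,2]<.13)
    def comp(mask,tag,z=None):
        k,l,st,c=cv2.connectedComponentsWithStats(mask.astype(np.uint8))
        for i in range(1,k):
            if st[i,4]<60: continue
            p=P[l==i]; u=c[i]
            q=''
            if z is not None:
                ct=max(cv2.findContours((l==i).astype(np.uint8),0,1)[0],key=len)[:,0]
                w=np.array([atz(s,a,bb,z) for a,bb in ct])[:,:2].astype(np.float32)
                (cx,cy),sz,an=cv2.minAreaRect(w); q=f'rect {cx:.4f} {cy:.4f} {sz[0]*1e3:.0f}x{sz[1]*1e3:.0f} an {an:.0f}'
            print(tag,u.round(0),st[i,4],'med',np.median(p,0).round(4),'z95',np.percentile(p[:,2],95).round(4),q)
    comp(m&(r<90)&(g<70)&(b<70)&(P[...,2]<.03),'black',.004)
    comp(m&(r>180)&(g>180)&(b<120),'yellow',.062)
    comp(m&(b>110)&(r<90)&(g<110),'blue',.022)
    comp(m&(r>150)&(g>130)&(b>100)&(P[...,2]>.028),'white',.07)
    comp(m&(r>150)&(g>130)&(b>90)&(P[...,2]<.028),'lowwhite',.008)
    comp(m&(r<140)&(g<100)&(b<70)&(P[...,2]>.025),'brown',.05)
E
for n in scene side; do python3 -c "
import cv2;i=cv2.imread('pics/${n}0.png')[140:360,190:430];cv2.imwrite('pics/${n}0c.png',cv2.resize(i,None,fx=2.7,fy=2.7,interpolation=2))"; done
```

```text
scene0
black [280. 229.] 293 med [ 0.6194 -0.3531  0.0029] z95 0.0043 rect 0.6188 -0.3536 38x59 an 56
black [363. 255.] 314 med [ 0.4822 -0.4406  0.0029] z95 0.0044 rect 0.4814 -0.4408 36x38 an 1
black [278. 286.] 196 med [ 0.481  -0.2859  0.003 ] z95 0.0043 rect 0.4806 -0.2861 32x25 an 61
black [307. 323.] 754 med [ 0.3898 -0.287   0.0031] z95 0.0045 rect 0.3894 -0.2871 54x47 an 61
yellow [197. 173.] 1336 med [ 0.7889 -0.2647  0.0561] z95 0.0593 rect 0.7832 -0.2575 105x116 an 8
yellow [308. 229.] 655 med [ 0.5201 -0.3605  0.0603] z95 0.0618 rect 0.5191 -0.3585 57x60 an 61
blue [342. 192.] 675 med [ 0.6205 -0.4837  0.0361] z95 0.0594 rect 0.6491 -0.5019 56x122 an 60
blue [387. 210.] 793 med [ 0.5337 -0.5229  0.0344] z95 0.0592 rect 0.5580 -0.5449 57x117 an 54
blue [149. 262.] 905 med [ 0.5097 -0.1153  0.0965] z95 0.1271 rect 0.6137 -0.1265 36x140 an 86
blue [336. 285.] 98 med [ 0.4219 -0.3522  0.02  ] z95 0.0218 rect 0.4202 -0.3548 38x24 an 72
white [204. 189.] 512 med [ 0.7583 -0.2657  0.0372] z95 0.0465 rect 0.7021 -0.2544 34x117 an 6
white [234. 205.] 826 med [ 0.6411 -0.2819  0.0
[... 3020 characters left out ...]
3 -0.3661 69x83 an 2
lowwhite [259. 244.] 432 med [ 0.563  -0.2895  0.0181] z95 0.0203 rect 0.5729 -0.2910 59x55 an 48
lowwhite [308. 262.] 103 med [ 0.4963 -0.3742  0.0168] z95 0.0261 rect 0.5077 -0.3769 19x45 an 28
lowwhite [346. 268.] 241 med [ 0.4747 -0.4399  0.0069] z95 0.0092 rect 0.4771 -0.4406 59x56 an 2
lowwhite [264. 284.] 175 med [ 0.4747 -0.287   0.0068] z95 0.0095 rect 0.4755 -0.2865 48x47 an 77
lowwhite [173. 292.] 116 med [ 0.4881 -0.1263  0.0144] z95 0.0165 rect 0.4931 -0.1256 8x55 an 5
lowwhite [273. 326.] 300 med [ 0.384  -0.2896  0.0068] z95 0.0089 rect 0.3863 -0.2885 67x68 an 77
brown [335. 222.] 177 med [ 0.5601 -0.4389  0.0422] z95 0.0584 rect 0.5573 -0.4376 21x47 an 76
```

View pics/side0c.png

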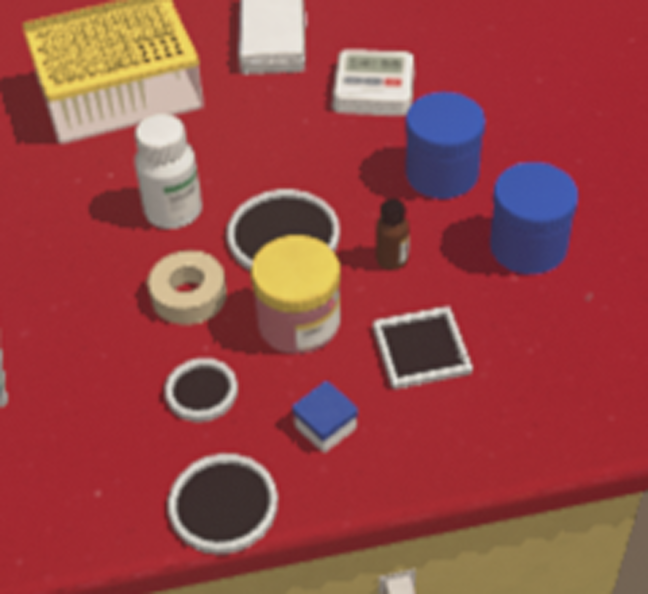

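By measured size, the holders are large (0.614,-0.366), medium (0.386,-0.288), small (0.475,-0.287) and square (0.477,-0.440). Crop check: the yellow-lidded jar is at (296,292), and the two blue lookalikes at (445,145) and (532,217) are rejected. Next I'll raise the arm and look from the wrist.

```bash
python3 -m handwheel '[[0,0,-0.012,0,0,0],[0,0,-0.012,0,0,0],[0,0,-0.012,0,0,0],[0,0,-0.012,0,0,0],[0,0,-0.012,0,0,0],[0,0,-0.012,0,0,0],[0,0,-0.012,0,0,0],[0,0,-0.012,0,0,0]]' && python3 -m handwheel '[[-0.018,-0.004,0,0,0,0],[-0.018,-0.004,0,0,0,0],[-0.018,-0.004,0,0,0,0],[-0.018,-0.004,0,0,0,0],[-0.018,-0.004,0,0,0,0],[-0.018,-0.004,0,0,0,0],[-0.018,-0.004,0,0,0,0],[-0.018,-0.004,0,0,0,0]]' && python3 -m handwheel '[[-0.018,-0.004,0,0,0,0],[-0.018,-0.004,0,0,0,0],[-0.018,-0.004,0,0,0,0],[-0.018,-0.004,0,0,0,0],[-0.018,-0.004,0,0,0,0],[-0.018,-0.004,0,0,0,0],[0,0,0,0,0,0],[0,0,0,0,0,0]]'
python3 - <<'E'
from h import *
s=shot('wrist'); save(s,'wrist1.png'); o=monitor.get_obs();print(o['ee_pos'],o['tcp_rot'],o['q'])
E
```

```text
time: 0.82
ee_pos: [0.5499, 0.0, 0.3446]
tcp_rot: [-180.0, -0.0, 90.0]
wrist_force: [0.1, 0.5, -0.5]
opening: 0.0855
time: 1.48
ee_pos: [0.5177, -0.1448, 0.3441]
tcp_rot: [-180.0, -0.0, 90.0]
wrist_force: [-0.4, -0.5, 0.4]
opening: 0.085
time: 2.15
ee_pos: [0.4938, -0.2526, 0.3439]
tcp_rot: [-180.0, -0.0, 89.9]
wrist_force: [-0.2, 0.6, -0.0]
opening: 0.0855
[ 0.49397068 -0.25195867  0.34402291] [-1.79977315e+02 -2.39280045e-02  8.99577549e+01] [-2.70300061e+01  9.23945763e+00  2.57056730e+01  1.06497288e+02
  1.10280322e-02  6.30122312e+01]
```

View pics/wrist1.png

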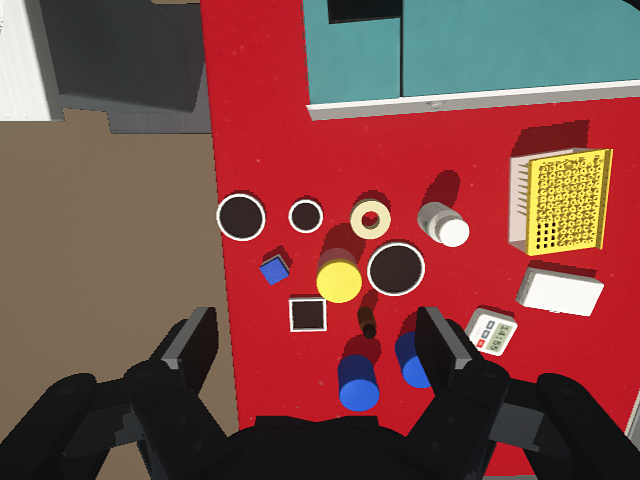

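The wrist view shows all nine things:
- **Containers and box:** jar lid (339,281), white bottle cap (454,233), brown bottle's black cap (369,330), box (275,270).
- **Holders:** medium (241,217), small (306,216), large (396,268), square (307,314).
- **Tape:** (370,219).

Now for precise centres.

```bash
cat > meas.py <<'E'
from h import *
import sys
def meas(s,seeds):
    P=cloud(s); im=cv2.cvtColor(s['img'],cv2.COLOR_RGB2HSV).astype(int); out={}
    for n,(x,y,rad,mode) in seeds.items():
        near=(np.hypot(P[...,0]-x,P[...,1]-y)<rad)&(s['depth']>0)&(P[...,2]<.12)
        zt=np.percentile(P[near][:,2],97)
        if mode=='rim':
            red=(im[...,1]>150)&((im[...,0]<8)|(im[...,0]>172))&(im[...,2]>100)
            m=near&~red; z=.008
        else: m=near&(P[...,2]>zt-.006); z=np.median(P[m][:,2])
        k,l,st,c=cv2.connectedComponentsWithStats(m.astype(np.uint8)); i=1+st[1:,4].argmax()
        ct=max(cv2.findContours((l==i).astype(np.uint8),0,1)[0],key=len)[:,0]
        w=np.array([atz(s,a,b,z) for a,b in ct])[:,:2].astype(np.float32)
        (cx,cy),sz,an=cv2.minAreaRect(w); (ex,ey),er=cv2.minEnclosingCircle(w)
        print(f'{n:9s} ztop {zt:.4f} zmed {np.median(P[l==i][:,2]):.4f} rect {cx:.4f} {cy:.4f} {sz[0]*1e3:.1f}x{sz[1]*1e3:.1f} an {an:.1f}  encl {ex:.4f} {ey:.4f} d {er*2e3:.1f}')
seeds=dict(jar=(.52,-.361,.045,'top'),white=(.648,-.29,.045,'top'),small=(.558,-.438,.03,'top'),box=(.43,-.363,.03,'top'),tape=(.573,-.291,.04,'top'),
 large=(.614,-.366,.05,'rim'),medium=(.386,-.288,.042,'rim'),smallh=(.475,-.2865,.032,'rim'),square=(.477,-.44,.046,'rim'))
if __name__=='__main__':
    for f in sys.argv[1:]: print(f); meas(load(f),seeds)
E
python3 meas.py wrist1 side0 scene0
```

```text
wrist1
jar       ztop 0.0638 zmed 0.0626 rect 0.5238 -0.3598 57.4x59.6 an 0.0  encl 0.5232 -0.3601 d 60.7
white     ztop 0.0851 zmed 0.0843 rect 0.6554 -0.2868 35.7x34.2 an 0.0  encl 0.6554 -0.2867 d 36.6
small     ztop 0.0587 zmed 0.0580 rect 0.5676 -0.4383 17.3x19.0 an 42.8  encl 0.5672 -0.4383 d 20.3
box       ztop 0.0241 zmed 0.0230 rect 0.4347 -0.3617 32.7x32.6 an 30.0  encl 0.4337 -0.3614 d 42.9
tape      ztop 0.0208 zmed 0.0195 rect 0.5674 -0.2877 53.2x52.9 an 0.0  encl 0.5673 -0.2878 d 55.2
large     ztop 0.0091 zmed 0.0053 rect 0.6094 -0.3648 83.1x85.0 an 2.6  encl 0.6090 -0.3653 d 86.7
medium    ztop 0.0093 zmed 0.0055 rect 0.3898 -0.2873 66.8x67.1 an 90.0  encl 0.3898 -0.2877 d 69.6
smallh    ztop 0.0093 zmed 0.0055 rect 0.4785 -0.2856 46.8x47.1 an 90.0  encl 0.4789 -0.2857 d 49.2
square    ztop 0.0093 zmed 0.0056 rect 0.4812 -0.4373 58.6x63.3 an 1.1  encl 0.4803 -0.4398 d 79.3
side0
jar       ztop 0.0629 zmed 0.0612 rect 0.5195 -0.3619 58.3x60.6 an 78.0  encl 0.5199 -0.3623 d 62.2
white     ztop 0.0837 zmed 0.0830 rect 0.6527 -0.2891 35.1x36.9 an 88.8  encl 0.6520 -0.2899
[... 913 characters left out ...]
small     ztop 0.0561 zmed 0.0551 rect 0.5623 -0.4366 15.5x22.3 an 59.8  encl 0.5627 -0.4361 d 24.4
box       ztop 0.0219 zmed 0.0207 rect 0.4301 -0.3602 33.9x36.3 an 31.0  encl 0.4303 -0.3608 d 45.5
tape      ztop 0.0185 zmed 0.0173 rect 0.5637 -0.2866 53.9x59.0 an 60.8  encl 0.5626 -0.2878 d 60.9
large     ztop 0.0071 zmed 0.0030 rect 0.6116 -0.3512 62.9x97.7 an 46.1  encl 0.6036 -0.3595 d 99.3
medium    ztop 0.0060 zmed -0.0934 rect 0.2992 -0.2504 55.8x93.6 an 59.4  encl 0.2976 -0.2530 d 104.9
smallh    ztop 0.0070 zmed 0.0034 rect 0.4729 -0.2823 50.4x52.2 an 60.7  encl 0.4720 -0.2839 d 55.7
square    ztop 0.0069 zmed 0.0032 rect 0.4763 -0.4371 67.6x64.3 an 1.2  encl 0.4737 -0.4351 d 82.9
```

Centres agree within 4 mm in x between the wrist and fixed cameras, and heights match the text. I'll use the mean: jar (.5215,-.361), large holder (.610,-.365). Jaws along world x clear the neighbours. Now the jar.

```bash
python3 -m handwheel '[[-0.0068,0.0017,0.014,0,0,0],[-0.0068,0.0017,0.014,0,0,0],[-0.0068,0.0017,0.014,0,0,0],[-0.0068,0.0017,0.014,0,0,0],[-0.0068,0.0017,0.014,0,0,0],[-0.0068,0.0017,0.014,0,0,0],[-0.0068,0.0017,0.014,0,0,0],[-0.0068,0.0017,0.014,0,0,0]]' 1 40 && python3 -m handwheel '[[-0.0068,0.0017,0.014,0,0,0],[-0.0068,0.0017,0.014,0,0,0],[-0.0068,0.0017,0.014,0,0,0],[-0.0068,0.0017,0.014,0,0,0],[-0.0068,0.0017,0.014,0,0,0],[-0.0068,0.0017,0.014,0,0,0],[-0.0068,0.0017,0.014,0,0,0],[0,0,0,0,0,0]]'
python3 - <<'E'
from h import *
s=shot('wrist'); save(s,'wrist2.png'); o=monitor.get_obs();print(o['ee_pos'])
from meas import *
meas(s,{k:seeds[k] for k in ['jar','large','box','smallh','square']})
E
```

```text
time: 2.87
ee_pos: [0.508, -0.3056, 0.2317]
tcp_rot: [180.0, -0.0, 90.1]
wrist_force: [0.1, 0.2, 1.0]
opening: 0.0853
time: 3.53
ee_pos: [0.5188, -0.3541, 0.1305]
tcp_rot: [-179.8, -0.1, 90.0]
wrist_force: [-0.2, -0.0, -1.9]
opening: 0.0856
[ 0.51894343 -0.35383848  0.13226336]
jar       ztop 0.0635 zmed 0.0625 rect 0.5238 -0.3602 58.7x59.4 an 0.1  encl 0.5238 -0.3600 d 60.3
large     ztop 0.0088 zmed 0.0051 rect 0.6094 -0.3652 83.8x84.6 an 3.3  encl 0.6086 -0.3654 d 86.2
box       ztop 0.0239 zmed 0.0228 rect 0.4353 -0.3617 33.6x31.7 an 30.1  encl 0.4348 -0.3615 d 43.8
smallh    ztop 0.0091 zmed 0.0053 rect 0.4795 -0.2861 47.9x46.6 an 0.0  encl 0.4793 -0.2859 d 48.5
square    ztop 0.0091 zmed 0.0054 rect 0.4808 -0.4377 56.8x61.6 an 1.2  encl 0.4803 -0.4402 d 78.6
```

View pics/wrist2.png

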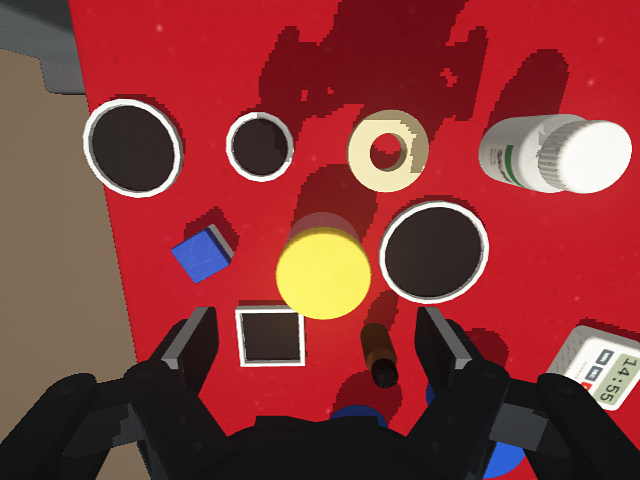

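The wrist view from lower down agrees: jar lid at (323,273) between the fingers, large holder at (434,252). Descending and gripping.

```bash
python3 -m handwheel '[[-0.0024,0.001,0.008,0,0,0],[-0.0024,0.001,0.008,0,0,0],[-0.0024,0.001,0.013,0,0,0],[0,0,0.013,0,0,0],[0,0,0.013,0,0,0],[0,0,0.013,0,0,0],[0,0,0.013,0,0,0],[0,0,0.011,0,0,0]]' && python3 -m handwheel '[[0,0,0,0,0,0],[0,0,0,0,0,0],[0,0,0,0,0,0],[0,0,0,0,0,0],[0,0,0,0,0,0],[0,0,0,0,0,0],[0,0,0,0,0,0],[0,0,0,0,0,0]]' -1 40 && python3 -m handwheel '[[0,0,0,0,0,0],[0,0,0,0,0,0],[0,0,0,0,0,0],[0,0,0,0,0,0],[0,0,0,0,0,0],[0,0,0,0,0,0],[0,0,0,0,0,0],[0,0,0,0,0,0]]'
```

```text
time: 4.25
ee_pos: [0.5221, -0.3609, 0.0403]
tcp_rot: [-179.9, -0.0, 90.0]
wrist_force: [0.9, 1.0, 0.4]
opening: 0.0854
time: 4.92
ee_pos: [0.5227, -0.3613, 0.0426]
tcp_rot: [180.0, 0.0, 90.0]
wrist_force: [-0.4, 0.3, 1.8]
opening: 0.0568
time: 5.58
ee_pos: [0.5227, -0.3613, 0.0426]
tcp_rot: [180.0, 0.0, 90.0]
wrist_force: [0.0, 1.3, 5.1]
opening: 0.0572
```

```bash
python3 -m handwheel '[[0,0,-0.004,0,0,0],[0,0,-0.006,0,0,0],[0,0,-0.006,0,0,0],[0,0,-0.006,0,0,0],[0,0,-0.006,0,0,0],[0,0,-0.002,0,0,0],[0,0,0,0,0,0],[0,0,0,0,0,0]]' && python3 -m handwheel '[[-0.0005,0.008,0,0,0,0],[-0.0005,0.012,0,0,0,0],[-0.001,0.015,0,0,0,0],[-0.001,0.015,0,0,0,0],[-0.0005,0.015,0,0,0,0],[-0.0005,0.012,0,0,0,0],[0,0.009,0,0,0,0],[0,0,0,0,0,0]]' && python3 -m handwheel '[[0,0,0.005,0,0,0],[0,0,0.005,0,0,0],[0,0,0.004,0,0,0],[0,0,0.002,0,0,0],[0,0,0,0,0,0],[0,0,0,0,0,0],[0,0,0,0,0,0],[0,0,0,0,0,0]]'
python3 - <<'E'
from h import *
from meas import *
for n in ['wrist','side']:
    s=shot(n); save(s,n+'3.png')
    meas(s,{'jar':(.61,-.365,.045,'top'),'large':seeds['large']})
E
```

```text
time: 6.25
ee_pos: [0.5225, -0.3612, 0.0723]
tcp_rot: [180.0, 0.0, 90.0]
wrist_force: [-0.5, -0.1, -0.0]
opening: 0.0573
time: 6.92
ee_pos: [0.6101, -0.3648, 0.0712]
tcp_rot: [-180.0, -0.0, 90.1]
wrist_force: [0.4, 0.2, -0.9]
opening: 0.0571
time: 7.58
ee_pos: [0.6086, -0.3653, 0.0567]
tcp_rot: [180.0, 0.0, 90.0]
wrist_force: [1.3, 0.7, 0.9]
opening: 0.0571
jar       ztop 0.1184 zmed 0.1168 rect 0.6094 -0.3558 33.0x7.0 an 0.1  encl 0.6094 -0.3561 d 33.1
large     ztop 0.1185 zmed 0.0767 rect 0.6499 -0.4135 161.7x251.4 an 77.6  encl 0.6441 -0.4465 d 261.5
jar       ztop 0.1013 zmed 0.1118 rect 0.5718 -0.3523 7.3x31.4 an 80.2  encl 0.5715 -0.3541 d 31.8
large     ztop 0.0909 zmed 0.0230 rect 0.6313 -0.3713 85.4x143.3 an 76.9  encl 0.6327 -0.3651 d 149.1
```

View pics/wrist3.png

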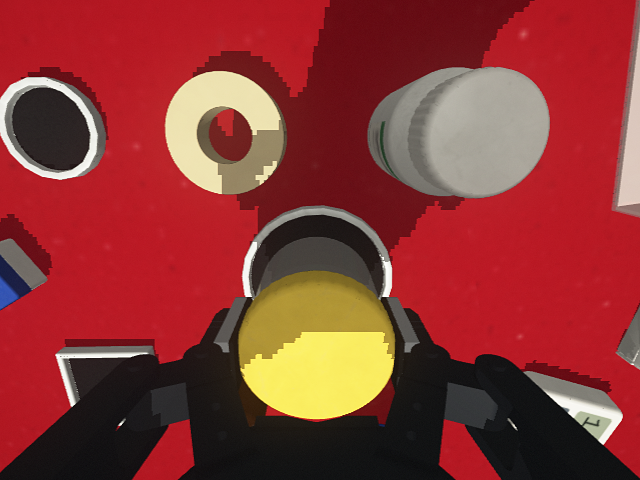

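The jar hangs centred over the large holder (rim centre x≈317, jar base ≈317). Lowering, releasing and rising.

```bash
python3 -m handwheel '[[0,0,0.003,0,0,0],[0,0,0.003,0,0,0],[0,0,0.002,0,0,0],[0,0,0.001,0,0,0],[0,0,0.001,0,0,0],[0,0,0.0005,0,0,0],[0,0,0,0,0,0],[0,0,0,0,0,0]]' && python3 -m handwheel '[[0,0,0,0,0,0],[0,0,0,0,0,0],[0,0,0,0,0,0],[0,0,0,0,0,0],[0,0,0,0,0,0],[0,0,0,0,0,0],[0,0,0,0,0,0],[0,0,0,0,0,0]]' 1 && python3 -m handwheel '[[0,0,0,0,0,0],[0,0,-0.008,0,0,0],[0,0,-0.015,0,0,0],[0,0,-0.02,0,0,0],[0,0,-0.02,0,0,0],[0,0,-0.02,0,0,0],[0,0,-0.02,0,0,0],[0,0,-0.01,0,0,0]]'
```

```text
time: 8.35
ee_pos: [0.6086, -0.3652, 0.0466]
tcp_rot: [180.0, 0.0, 90.0]
wrist_force: [-2.0, 0.9, 4.9]
opening: 0.0576
time: 9.02
ee_pos: [0.6085, -0.3652, 0.0457]
tcp_rot: [-180.0, -0.0, 90.0]
wrist_force: [-0.9, 0.1, 0.0]
opening: 0.0852
time: 9.68
ee_pos: [0.609, -0.3655, 0.1625]
tcp_rot: [179.8, 0.1, 90.0]
wrist_force: [1.7, -0.0, 0.2]
opening: 0.0853
```

```bash
python3 -m handwheel '[[0.0005,-0.022,0.004,0,0,0],[0.0005,-0.022,0.004,0,0,0],[0.0005,-0.022,0.004,0,0,0],[0.0005,-0.022,0.004,0,0,0],[0.0005,-0.022,0.004,0,0,0],[0.0005,-0.022,0.004,0,0,0],[0.0005,-0.022,0.004,0,0,0],[0,-0.021,0.004,0,0,0]]' 0.34 && python3 -m handwheel '[[0,0,0.004,0,0,-6],[0,0,0.004,0,0,-6],[0,0,0,0,0,-6],[0,0,0,0,0,-6],[0,0,0,0,0,-6],[0,0,0,0,0,0],[0,0,0,0,0,0],[0,0,0,0,0,0]]'
python3 - <<'E'
from h import *
from meas import *
s=shot('wrist'); save(s,'wrist4.png'); print(monitor.get_obs()['ee_pos'],monitor.get_obs()['tcp_rot'])
meas(s,{'box':seeds['box'],'square':seeds['square']})
s=shot('side'); save(s,'side4.png')
meas(s,{'jar':(.61,-.365,.045,'top'),'large':seeds['large']})
E
```

```text
time: 10.35
ee_pos: [0.4323, -0.3615, 0.1266]
tcp_rot: [-180.0, -0.0, 90.0]
wrist_force: [-1.0, -0.5, -0.1]
opening: 0.0571
time: 11.02
ee_pos: [0.4335, -0.3617, 0.1188]
tcp_rot: [180.0, -0.0, 119.8]
wrist_force: [-0.1, -0.4, -0.2]
opening: 0.057
[ 0.43349207 -0.36166121  0.11878285] [ 1.79999647e+02 -3.12705534e-03  1.19843530e+02]
box       ztop 0.1156 zmed 0.1152 rect 0.4085 -0.3773 5.9x27.2 an 31.6  encl 0.4096 -0.3767 d 27.4
square    ztop 0.0089 zmed 0.0053 rect 0.4800 -0.4387 57.6x59.2 an 1.0  encl 0.4798 -0.4387 d 80.9
jar       ztop 0.0177 zmed 0.0166 rect 0.5901 -0.3407 6.6x2.7 an 10.4  encl 0.5902 -0.3412 d 7.1
large     ztop 0.0155 zmed 0.0041 rect 0.5999 -0.3330 73.9x21.1 an 7.8  encl 0.6005 -0.3375 d 74.1
```

View pics/wrist4.png

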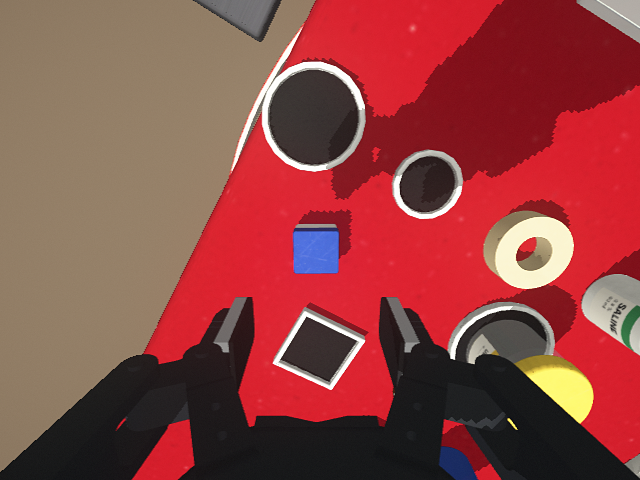

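The box (316,250) is square to the jaws and centred, and the jar stands in the large holder at (520,360). Checking the box coordinates before descending.

```bash
python3 - <<'E'
from h import *
s=load('wrist4')
print(atz(s,316,252,.022), dep(s,316,252), dep(s,545,385), [atz(s,u,v,.008).round(4) for u,v in [(453,345),(552,345),(275,361),(365,348),(310,308),(331,388)]])
E
python3 -m handwheel '[[0,0,0.012,0,0,0],[0,0,0.014,0,0,0],[0,0,0.014,0,0,0],[0,0,0.014,0,0,0],[0,0,0.01,0,0,0],[0,0,0.003,0,0,0],[0,0,0,0,0,0],[0,0,0,0,0,0]]'
```

```text
[ 0.43404182 -0.36229612  0.022     ] [ 0.43390153 -0.36204839  0.02279575] [ 0.59616334 -0.3536395   0.06662292] [array([ 0.5717, -0.3806,  0.008 ]), array([ 0.6407, -0.3409,  0.008 ]), array([ 0.4546, -0.4657,  0.008 ]), array([ 0.5119, -0.4183,  0.008 ]), array([ 0.4554, -0.409 ,  0.008 ]), array([ 0.5082, -0.466 ,  0.008 ])]
time: 11.78
ee_pos: [0.4336, -0.3618, 0.052]
tcp_rot: [180.0, 0.0, 120.0]
wrist_force: [-0.3, 0.7, 0.9]
opening: 0.0575
```

```bash
python3 -m handwheel '[[0,0,0.008,0,0,0],[0,0,0.008,0,0,0],[0,0,0.006,0,0,0],[0,0,0.0035,0,0,0],[0,0,0,0,0,0],[0,0,0,0,0,0],[0,0,0,0,0,0],[0,0,0,0,0,0]]' && python3 -m handwheel '[[0,0,0,0,0,0],[0,0,0,0,0,0],[0,0,0,0,0,0],[0,0,0,0,0,0],[0,0,0,0,0,0],[0,0,0,0,0,0],[0,0,0,0,0,0],[0,0,0,0,0,0]]' -1 30 && python3 -m handwheel '[[0,0,0,0,0,0],[0,0,0,0,0,0],[0,0,-0.004,0,0,0],[0,0,-0.006,0,0,0],[0,0,-0.008,0,0,0],[0,0,-0.008,0,0,0],[0,0,-0.006,0,0,0],[0,0,-0.004,0,0,0]]'
```

```text
time: 12.45
ee_pos: [0.4337, -0.3619, 0.0267]
tcp_rot: [180.0, 0.0, 120.0]
wrist_force: [0.5, -0.1, -0.9]
opening: 0.0571
time: 13.12
ee_pos: [0.4337, -0.3618, 0.0267]
tcp_rot: [180.0, 0.0, 120.0]
wrist_force: [-0.8, 0.0, 4.3]
opening: 0.0309
time: 13.78
ee_pos: [0.4338, -0.362, 0.0636]
tcp_rot: [180.0, 0.1, 120.0]
wrist_force: [0.3, -0.1, -0.1]
opening: 0.0303
```

```bash
python3 -m handwheel '[[0,0,0,0,0,5.8],[0,0,0,0,0,5.8],[0,0,0,0,0,5.8],[0,0,0,0,0,5.8],[0,0,0,0,0,5.8],[0,0,0,0,0,0],[0,0,0,0,0,0],[0,0,0,0,0,0]]' && python3 -m handwheel '[[-0.011,0.006,0,0,0,0],[-0.011,0.0065,0,0,0,0],[-0.011,0.0065,0,0,0,0],[-0.011,0.0065,0,0,0,0],[-0.011,0.0065,0,0,0,0],[-0.011,0.0065,0,0,0,0],[-0.0115,0.0065,0,0,0,0],[0,0,0,0,0,0]]' && python3 -m handwheel '[[0,0,0.005,0,0,0],[0,0,0.006,0,0,0],[0,0,0.006,0,0,0],[0,0,0.003,0,0,0],[0,0,0,0,0,0],[0,0,0,0,0,0],[0,0,0,0,0,0],[0,0,0,0,0,0]]'
python3 - <<'E'
from h import *
s=shot('wrist'); save(s,'wrist5.png')
E
```

```text
time: 14.45
ee_pos: [0.4335, -0.3617, 0.0624]
tcp_rot: [-180.0, 0.0, 91.2]
wrist_force: [1.1, -0.3, 0.0]
opening: 0.0305
time: 15.12
ee_pos: [0.4806, -0.4398, 0.0619]
tcp_rot: [180.0, 0.0, 91.1]
wrist_force: [-0.5, 0.3, -0.3]
opening: 0.0305
time: 15.78
ee_pos: [0.48, -0.4385, 0.0427]
tcp_rot: [180.0, 0.0, 91.0]
wrist_force: [-0.8, 0.0, 0.2]
opening: 0.0307
```

View pics/wrist5.png

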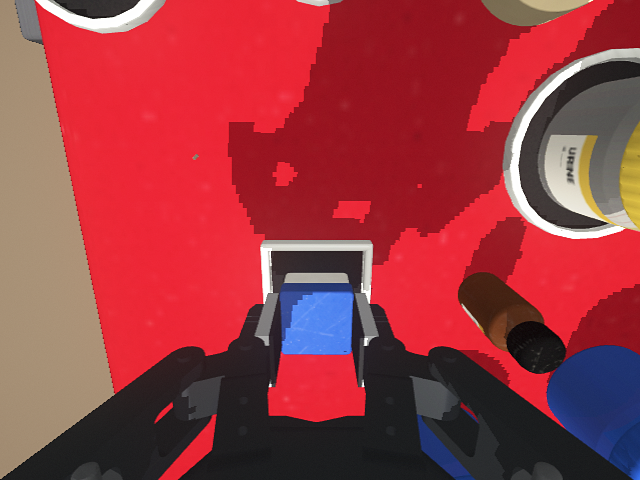

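```bash
python3 - <<'E'
from h import *
s=load('wrist5')
for u,v,z in [(317,241,.008),(317,251,.008),(317,291,.038),(317,354,.038)]: print(v,atz(s,u,v,z).round(4), dep(s,u,v).round(4))
E
python3 -m handwheel '[[0,0,0.004,0,0,0],[0,0,0.004,0,0,0],[0,0,0.002,0,0,0],[0,0,0.001,0,0,0],[0,0,0.0005,0,0,0],[0,0,0.0005,0,0,0],[0,0,0,0,0,0],[0,0,0,0,0,0]]'
```

```text
241 [ 0.4806 -0.4111  0.008 ] [ 0.4806 -0.412   0.0051]
251 [ 0.4807 -0.4163  0.008 ] [ 0.4807 -0.4172  0.0054]
291 [ 0.4808 -0.4235  0.038 ] [ 0.4807 -0.4233  0.0385]
354 [ 0.4814 -0.4548  0.038 ] [ 0.4814 -0.4545  0.0384]
time: 16.5
ee_pos: [0.4799, -0.4384, 0.0307]
tcp_rot: [180.0, 0.0, 91.0]
wrist_force: [-1.8, 2.8, 5.0]
opening: 0.0304
```

Box and holder centres agree within 1 mm, and the contact force appeared. Releasing, then on to the small bottle.

```bash
python3 -m handwheel '[[0,0,0,0,0,0],[0,0,0,0,0,0],[0,0,0,0,0,0],[0,0,0,0,0,0],[0,0,0,0,0,0],[0,0,0,0,0,0],[0,0,0,0,0,0],[0,0,0,0,0,0]]' 0.2 && python3 -m handwheel '[[0,0,-0.005,0,0,0],[0,0,-0.01,0,0,0],[0,0,-0.015,0,0,0],[0,0,-0.015,0,0,0],[0,0,-0.015,0,0,0],[0,0,-0.015,0,0,0],[0,0,-0.01,0,0,0],[0,0,-0.005,0,0,0]]' && python3 -m handwheel '[[0,0.012,0,0,0,-1],[0,0.012,0,0,0,0],[0,0.013,0,0,0,0],[0,0.013,0,0,0,0],[0,0.013,0,0,0,0],[0,0.012,0,0,0,0],[0,0.012,0,0,0,0],[0,0,0,0,0,0]]'
python3 - <<'E'
from h import *
from meas import *
s=shot('wrist'); save(s,'wrist6.png'); o=monitor.get_obs();print(o['ee_pos'],o['tcp_rot'])
meas(s,{'small':(.566,-.438,.03,'top'),'box':(.48,-.439,.023,'top')})
E
```

```text
time: 17.17
ee_pos: [0.4798, -0.4384, 0.0303]
tcp_rot: [-180.0, -0.0, 91.0]
wrist_force: [-0.4, -0.5, 0.2]
opening: 0.051
time: 17.83
ee_pos: [0.4804, -0.4389, 0.1229]
tcp_rot: [179.9, 0.1, 91.0]
wrist_force: [0.3, 1.1, -0.4]
opening: 0.0513
time: 18.5
ee_pos: [0.5683, -0.435, 0.1194]
tcp_rot: [-180.0, -0.0, 92.1]
wrist_force: [0.4, -0.1, 0.0]
opening: 0.0513
[ 0.5673079  -0.43519465  0.11949905] [-1.79956434e+02 -3.45814866e-02  9.20559682e+01]
small     ztop 0.1167 zmed 0.1156 rect 0.5415 -0.4366 6.1x27.2 an 3.1  encl 0.5434 -0.4365 d 27.4
box       ztop 0.0279 zmed 0.0268 rect 0.4818 -0.4382 32.9x32.8 an 0.9  encl 0.4817 -0.4384 d 44.3
```

View pics/wrist6.png

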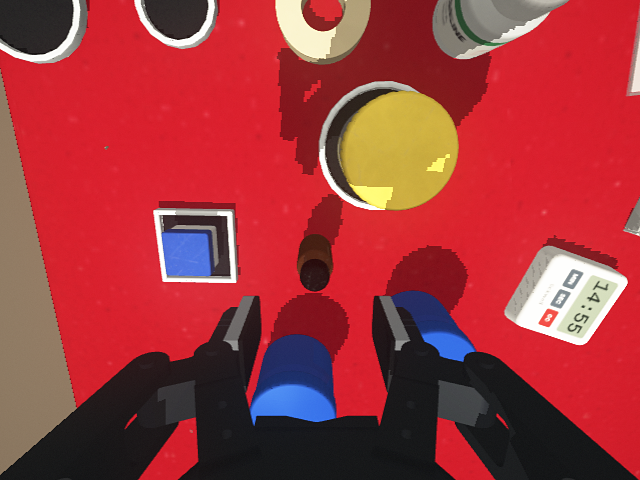

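The box sits in the square holder (195,250) and the small bottle (314,268) is between the jaws. Descending and gripping.

```bash
python3 -c "
from h import *
s=load('wrist6'); print(dep(s,314,275), atz(s,314,275,.058))"
python3 -m handwheel '[[-0.0015,0,0.008,0,0,1],[-0.0015,0,0.012,0,0,1],[0,0,0.013,0,0,0],[0,0,0.013,0,0,0],[0,0,0.013,0,0,0],[0,0,0.013,0,0,0],[0,0,0.01,0,0,0],[0,0,0.005,0,0,0]]' 0.2 30 && python3 -m handwheel '[[0,0,0,0,0,0],[0,0,0,0,0,0],[0,0,0,0,0,0],[0,0,0,0,0,0],[0,0,0,0,0,0],[0,0,0,0,0,0],[0,0,0,0,0,0],[0,0,0,0,0,0]]' -1
```

```text
[ 0.56771405 -0.43708528  0.05888261] [ 0.56772108 -0.43746941  0.058     ]
time: 19.22
ee_pos: [0.5661, -0.438, 0.0308]
tcp_rot: [-179.9, -0.1, 90.0]
wrist_force: [-0.5, 0.3, 0.3]
opening: 0.0513
time: 19.88
ee_pos: [0.5671, -0.4387, 0.0338]
tcp_rot: [180.0, 0.0, 90.0]
wrist_force: [0.0, 0.9, 1.7]
opening: 0.023
```

```bash
python3 -m handwheel '[[0,0,-0.004,0,0,0],[0,0,-0.007,0,0,0],[0,0,-0.008,0,0,0],[0,0,-0.008,0,0,0],[0,0,-0.008,0,0,0],[0,0,-0.005,0,0,0],[0,0,0,0,0,0],[0,0,0,0,0,0]]' && python3 -m handwheel '[[0.006,-0.0035,0,0,0,0],[0.012,-0.007,0,0,0,0],[0.012,-0.007,0,0,0,0],[0.012,-0.007,0,0,0,0],[0.012,-0.007,0,0,0,0],[0.012,-0.007,0,0,0,0],[0.012,-0.007,0,0,0,0],[0.012,-0.007,0,0,0,0]]' && python3 -m handwheel '[[0.012,-0.007,0,0,0,0],[0.012,-0.007,0,0,0,0],[0.012,-0.007,0,0,0,0],[0.012,-0.007,0,0,0,0],[0.010,-0.0055,0,0,0,0],[0.0045,-0.0025,0,0,0,0],[0,0,0,0,0,0],[0,0,0,0,0,0]]' && python3 -m handwheel '[[0,0,0.006,0,0,0],[0,0,0.008,0,0,0],[0,0,0.008,0,0,0],[0,0,0.005,0,0,0],[0,0,0,0,0,0],[0,0,0,0,0,0],[0,0,0,0,0,0],[0,0,0,0,0,0]]'
python3 - <<'E'
from h import *
s=shot('wrist'); save(s,'wrist7.png')
E
```

```text
time: 20.55
ee_pos: [0.5671, -0.4387, 0.0738]
tcp_rot: [180.0, 0.0, 90.0]
wrist_force: [-0.6, -0.1, -0.6]
opening: 0.0231
time: 21.22
ee_pos: [0.5134, -0.3474, 0.0726]
tcp_rot: [-179.9, -0.0, 90.0]
wrist_force: [0.4, 0.6, -0.5]
opening: 0.0228
time: 21.88
ee_pos: [0.4784, -0.286, 0.0732]
tcp_rot: [180.0, 0.0, 90.0]
wrist_force: [0.8, 0.3, 0.6]
opening: 0.023
time: 22.55
ee_pos: [0.4786, -0.2862, 0.0467]
tcp_rot: [180.0, 0.0, 90.0]
wrist_force: [-0.2, 0.0, 0.5]
opening: 0.0228
```

View pics/wrist7.png

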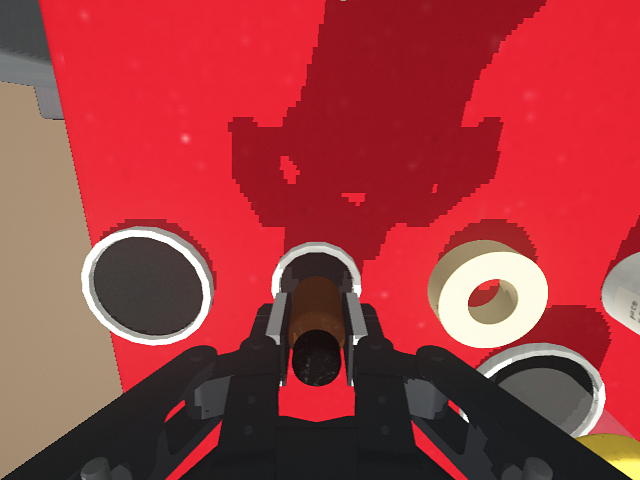

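The bottle (316) is centred on the small holder's rim (273–360). Lowering, releasing, then moving toward the white bottle.

```bash
python3 -m handwheel '[[0,0,0.003,0,0,0],[0,0,0.003,0,0,0],[0,0,0.002,0,0,0],[0,0,0.001,0,0,0],[0,0,0.0005,0,0,0],[0,0,0,0,0,0],[0,0,0,0,0,0],[0,0,0,0,0,0]]' && python3 -m handwheel '[[0,0,0,0,0,0],[0,0,0,0,0,0],[0,0,0,0,0,0],[0,0,0,0,0,0],[0,0,0,0,0,0],[0,0,0,0,0,0],[0,0,0,0,0,0],[0,0,0,0,0,0]]' 0.1 && python3 -m handwheel '[[0,0,-0.005,0,0,0],[0,0,-0.01,0,0,0],[0,0,-0.015,0,0,0],[0,0,-0.02,0,0,0],[0,0,-0.02,0,0,0],[0,0,-0.02,0,0,0],[0,0,-0.015,0,0,0],[0,0,-0.005,0,0,0]]' && python3 -m handwheel '[[0,0.015,0,0,0,0],[0,0.024,0,0,0,0],[0,0.025,0,0,0,0],[0,0.025,0,0,0,0],[0,0.025,0,0,0,0],[0,0.025,0,0,0,0],[0,0.022,0,0,0,0],[0,0.013,0,0,0,0]]' 0.62 && python3 -m handwheel '[[0,0,0,0,0,0],[0,0,0,0,0,0],[0,0,0,0,0,0],[0,0,0,0,0,0],[0,0,0,0,0,0],[0,0,0,0,0,0],[0,0,0,0,0,0],[0,0,0,0,0,0]]'
python3 - <<'E'
from h import *
from meas import *
s=shot('wrist'); save(s,'wrist8.png'); o=monitor.get_obs();print(o['ee_pos'],o['tcp_rot'])
s=shot('side'); save(s,'side8.png')
meas(s,{'small':(.477,-.287,.025,'top')})
E
```

```text
time: 23.27
ee_pos: [0.4784, -0.286, 0.0377]
tcp_rot: [180.0, 0.0, 90.0]
wrist_force: [-3.7, 2.3, 9.0]
opening: 0.0233
time: 23.93
ee_pos: [0.4784, -0.2861, 0.0367]
tcp_rot: [-180.0, -0.0, 90.0]
wrist_force: [-0.7, 0.3, 0.2]
opening: 0.0474
time: 24.6
ee_pos: [0.4793, -0.2866, 0.1506]
tcp_rot: [179.8, 0.1, 90.0]
wrist_force: [0.4, 0.4, 0.7]
opening: 0.047
time: 25.27
ee_pos: [0.6541, -0.2857, 0.1458]
tcp_rot: [-180.0, -0.0, 90.0]
wrist_force: [0.7, -0.1, -0.2]
opening: 0.0691
time: 25.93
ee_pos: [0.6522, -0.2862, 0.1471]
tcp_rot: [180.0, 0.0, 90.0]
wrist_force: [-0.5, -0.1, 0.2]
opening: 0.0689
[ 0.65223036 -0.28614038  0.14699917] [1.79987764e+02 6.30459543e-03 8.99927948e+01]
small     ztop 0.0615 zmed 0.0604 rect 0.4763 -0.2887 18.0x17.6 an 77.0  encl 0.4762 -0.2888 d 20.0
```

View pics/wrist8.png

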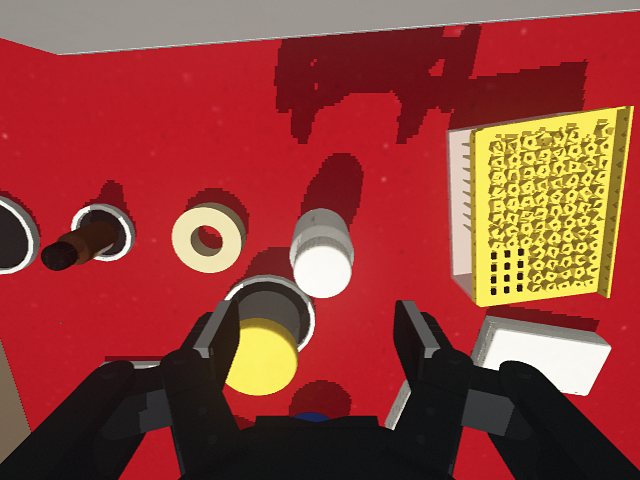

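The white bottle's cap (323,269) is between the jaws and the small bottle stands in its holder (100,235). Descending and gripping.

```bash
python3 -c "
from h import *
s=load('wrist8'); print(dep(s,323,270), atz(s,323,270,.084))"
python3 -m handwheel '[[0,0.001,0.01,0,0,0],[0,0.001,0.015,0,0,0],[0,0,0.015,0,0,0],[0,0,0.015,0,0,0],[0,0,0.015,0,0,0],[0,0,0.015,0,0,0],[0,0,0.013,0,0,0],[0,0,0.006,0,0,0]]' 0.62 40 && python3 -m handwheel '[[0,0,0,0,0,0],[0,0,0,0,0,0],[0,0,0,0,0,0],[0,0,0,0,0,0],[0,0,0,0,0,0],[0,0,0,0,0,0],[0,0,0,0,0,0],[0,0,0,0,0,0]]' -1 && python3 -m handwheel '[[0,0,0,0,0,0],[0,0,0,0,0,0],[0,0,0,0,0,0],[0,0,0,0,0,0],[0,0,0,0,0,0],[0,0,0,0,0,0],[0,0,0,0,0,0],[0,0,0,0,0,0]]'
```

```text
[ 0.65688621 -0.28554764  0.08537246] [ 0.65691519 -0.28612264  0.084     ]
time: 26.7
ee_pos: [0.6535, -0.2856, 0.0399]
tcp_rot: [-179.8, -0.1, 90.0]
wrist_force: [0.4, -0.0, -0.6]
opening: 0.0693
time: 27.37
ee_pos: [0.6545, -0.2862, 0.0432]
tcp_rot: [180.0, 0.0, 90.0]
wrist_force: [0.3, 0.2, 2.1]
opening: 0.0432
time: 28.03
ee_pos: [0.6546, -0.2862, 0.0432]
tcp_rot: [180.0, 0.0, 90.0]
wrist_force: [0.4, -0.6, 4.5]
opening: 0.043
```

```bash
python3 -m handwheel '[[0,0,-0.006,0,0,0],[0,0,-0.012,0,0,0],[0,0,-0.016,0,0,0],[0,0,-0.016,0,0,0],[0,0,-0.016,0,0,0],[0,0,-0.016,0,0,0],[0,0,-0.012,0,0,0],[0,0,-0.006,0,0,0]]' && python3 -m handwheel '[[0,-0.008,0,0,0,0],[0,-0.016,0,0,0,0],[0,-0.018,0,0,0,0],[0,-0.018,0,0,0,0],[0,-0.018,0,0,0,0],[0,-0.018,0,0,0,0],[0,-0.018,0,0,0,0],[0,-0.018,0,0,0,0]]' && python3 -m handwheel '[[0,-0.018,0,0,0,0],[0,-0.018,0,0,0,0],[0,-0.018,0,0,0,0],[0,-0.018,0,0,0,0],[0,-0.018,0,0,0,0],[0,-0.018,0,0,0,0],[-0.0005,-0.016,0,0,0,0],[-0.0005,-0.009,0,0,0,0]]' && python3 -m handwheel '[[0,0,0.006,0,0,0],[0,0,0.012,0,0,0],[0,0,0.014,0,0,0],[0,0,0.014,0,0,0],[0,0,0.014,0,0,0],[0,0,0.014,0,0,0],[0,0,0.008,0,0,0],[0,0,0.004,0,0,0]]' && python3 -m handwheel '[[0,0,0,0,0,0],[0,0,0,0,0,0],[0,0,0,0,0,0],[0,0,0,0,0,0],[0,0,0,0,0,0],[0,0,0,0,0,0],[0,0,0,0,0,0],[0,0,0,0,0,0]]'
python3 - <<'E'
from h import *
s=shot('wrist'); save(s,'wrist9.png')
E
```

```text
time: 28.7
ee_pos: [0.6548, -0.2862, 0.1453]
tcp_rot: [179.9, 0.0, 90.0]
wrist_force: [0.5, -0.4, -0.3]
opening: 0.0428
time: 29.37
ee_pos: [0.5213, -0.2859, 0.1424]
tcp_rot: [-180.0, -0.0, 90.0]
wrist_force: [-0.3, -0.3, -1.0]
opening: 0.0434
time: 30.03
ee_pos: [0.3879, -0.2869, 0.1428]
tcp_rot: [-180.0, -0.0, 90.0]
wrist_force: [-0.2, 0.8, -1.6]
opening: 0.0431
time: 30.7
ee_pos: [0.3891, -0.2864, 0.0545]
tcp_rot: [-179.9, -0.1, 90.0]
wrist_force: [1.0, 0.4, -1.5]
opening: 0.0438
time: 31.37
ee_pos: [0.3894, -0.2871, 0.0569]
tcp_rot: [180.0, 0.0, 90.0]
wrist_force: [0.0, -0.1, -0.5]
opening: 0.0431
```

View pics/wrist9.png

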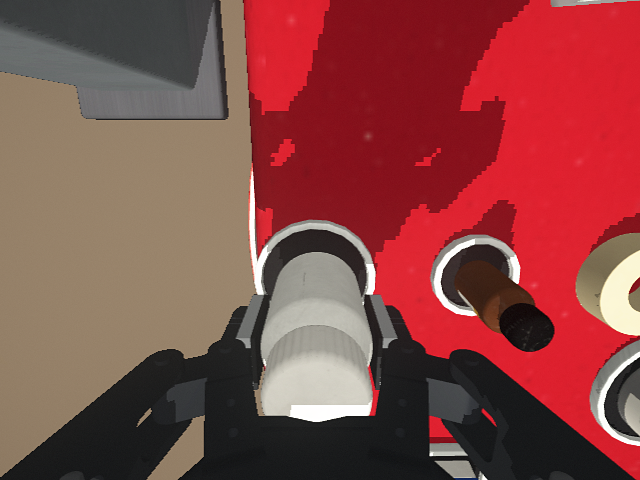

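The bottle (316) is centred in the medium holder's rim (257–375). Lowering, releasing and rising clear.

```bash
python3 -m handwheel '[[0,0,0.003,0,0,0],[0,0,0.003,0,0,0],[0,0,0.002,0,0,0],[0,0,0.001,0,0,0],[0,0,0.001,0,0,0],[0,0,0,0,0,0],[0,0,0,0,0,0],[0,0,0,0,0,0]]' && python3 -m handwheel '[[0,0,0,0,0,0],[0,0,0,0,0,0],[0,0,0,0,0,0],[0,0,0,0,0,0],[0,0,0,0,0,0],[0,0,0,0,0,0],[0,0,0,0,0,0],[0,0,0,0,0,0]]' 0.6 && python3 -m handwheel '[[0,0,-0.005,0,0,0],[0,0,-0.01,0,0,0],[0,0,-0.018,0,0,0],[0,0,-0.02,0,0,0],[0,0,-0.02,0,0,0],[0,0,-0.02,0,0,0],[0,0,-0.02,0,0,0],[0,0,-0.02,0,0,0]]' && python3 -m handwheel '[[0,0,-0.02,0,0,0],[0,0,-0.02,0,0,0],[0,0,-0.02,0,0,0],[0,0,-0.02,0,0,0],[0,0,-0.02,0,0,0],[0,0,-0.02,0,0,0],[0,0,-0.015,0,0,0],[0,0,-0.005,0,0,0]]' && python3 -m handwheel '[[0,0.01,0,0,0,0],[0,0.014,0,0,0,0],[0,0.014,0,0,0,0],[0,0.014,0,0,0,0],[0,0.014,0,0,0,0],[0,0.01,0,0,0,0],[0,0,0,0,0,0],[0,0,0,0,0,0]]'
python3 - <<'E'
from h import *
from meas import *
s=shot('wrist'); save(s,'wrist10.png')
meas(s,dict(jar=(.61,-.365,.042,'top'),white=(.39,-.287,.04,'top'),small=(.478,-.286,.03,'top'),box=(.481,-.439,.023,'top'),tape=(.567,-.288,.04,'top'),square=seeds['square'],medium=seeds['medium']))
E
```

```text
time: 32.08
ee_pos: [0.3893, -0.287, 0.0471]
tcp_rot: [-180.0, 0.0, 90.0]
wrist_force: [-3.5, 1.9, 4.7]
opening: 0.0431
time: 32.75
ee_pos: [0.3894, -0.2871, 0.0468]
tcp_rot: [-180.0, -0.0, 90.0]
wrist_force: [-0.1, 0.9, -0.1]
opening: 0.0684
time: 33.42
ee_pos: [0.3893, -0.2871, 0.1819]
tcp_rot: [180.0, 0.0, 90.0]
wrist_force: [0.5, 0.3, 0.2]
opening: 0.0684
time: 34.08
ee_pos: [0.3895, -0.2872, 0.3231]
tcp_rot: [179.8, 0.1, 90.0]
wrist_force: [-0.3, 0.6, 0.9]
opening: 0.0683
time: 34.75
ee_pos: [0.4656, -0.2869, 0.3188]
tcp_rot: [-179.9, -0.0, 90.0]
wrist_force: [0.4, -0.0, 0.0]
opening: 0.0683
jar       ztop 0.0677 zmed 0.0664 rect 0.6083 -0.3636 59.8x59.0 an 0.2  encl 0.6082 -0.3643 d 61.0
white     ztop 0.0894 zmed 0.0884 rect 0.3908 -0.2883 35.2x34.7 an 0.1  encl 0.3911 -0.2885 d 36.1
small     ztop 0.0627 zmed 0.0620 rect 0.4796 -0.2863 17.0x17.2 an 0.3  encl 0.4790 -0.2868 d 18.4
box       ztop 0.0282 zmed 0.0270 rect 0.4807 -0.4379 30.4x32.2 an 0.2  encl 0.4805 -0.4375 d 43.5
tape      ztop 0.0206 zmed 0.0195 rect 0.5667 -0.2884 53.2x53.6 an 47.6  encl 0.5668 -0.2882 d 55.1
square    ztop 0.0278 zmed 0.0087 rect 0.4802 -0.4392 56.4x59.1 an 1.2  encl 0.4805 -0.4395 d 78.9
medium    ztop 0.0894 zmed 0.0605 rect 0.3887 -0.2921 76.9x67.3 an 79.8  encl 0.3855 -0.2923 d 80.6
```

View pics/wrist10.png

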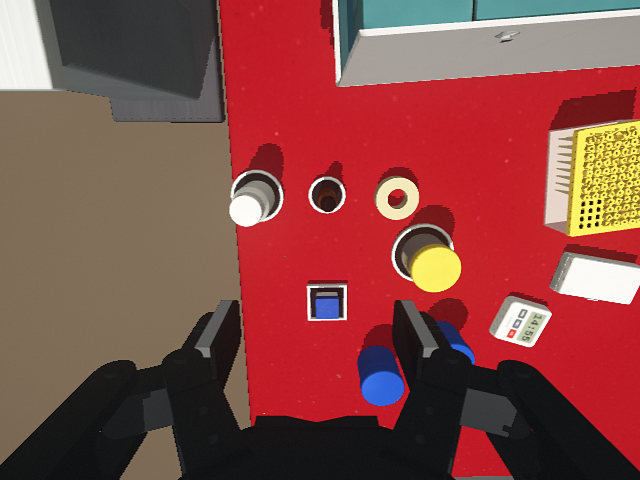

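All four items are within about 2 mm of their holder centres. Their tops stand 4 mm higher than on the worktop, and the tape is within 1 mm of its start. Handing in.

```bash
python3 -c "
from workcell import order; print(order.job_done())"
```

```text
the job is handed in; nothing more can be done
None
```

I put all four items into their matching holders, let go of them, raised the arm clear and handed the job in at about 35 s. The jar went to the large round holder, the white bottle to the medium one, the small brown bottle to the small one, and the cover-slip box to the square one. No verdict was reported.

**Last wrist view:**
- **Position:** each item is within about 2 mm of its holder's centre.
- **Seating:** the tops read 66, 88, 62 and 27 mm (jar, white bottle, small bottle, box). Each is about 4 mm higher than on the bench, so they sit on the recess floors.
- **Upright and square:** everything stands upright, and the box is square to its holder within about 1°.
- **Tape:** it moved less than 1 mm.

**Disagreements:**
- The wrist camera's x readings ran about 4 mm higher than the side camera's. I used values in between, and the grasps and fits came out centred.
- A few automatic size readings were wrong because the gripper or another object blocked the view. I judged those from the pictures instead.

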